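Load three hubs in the pinning jig, index three clicks and hold

TASK

Take three of the five white nylon hubs from the cork mat and stand them in the three nests of the pinning jig's dial that come next under the punch when the dial turns clockwise (seen from above), fully seated and upright; leave the other two hubs on the mat and the bystanders where they are. Then grip the bar knob in the middle of the dial and turn it clockwise by feel, counting three clicks, so that the first hub stands under the punch, without turning backwards or running on past that third stop. Finish still gripping the knob and holding the dial at the third stop, ready for a colleague to strike the punch: do not let go.

Things in the scene. Friction and masses are not known exactly. Their poses are not given: they have to be found in the camera images.
- pinning_jig: Hand-indexed pinning jig, bolted down: dark steel base plate 240 x 260 x 12 mm carrying a round dial. Origin: on the dial's vertical axis, at counter height; its y axis points from there to the punch. On its y side a post (inner face 109 mm from the axis) carries the punch arm, 26 mm wide, 64 to 80 mm above the counter, reaching in to 54 mm from the axis. On its x side a plunger block 30 mm high.
- punch_tip (a point): Lower end of the short upright steel punch in the arm, 70 mm from the dial axis, 60 mm above the counter (its mushroom head: 94 mm). A hub seated in the nest under it clears it by 6 mm.
- index_dial (a joint): Angle of the dial, rad: 0 at the start (at rest in a stop), growing clockwise seen from above. Aluminium dial 180 mm across, face 30 mm above the counter, on a 200 mm steel dividing plate with 18 rim notches. A spring ball clicks in every 20 degrees (0.349 rad): third stop at 1.047. Turning takes up to about 0.2 N m; the ball draws the dial into the nearest notch but does not lock it.
- index_knob: Black bar knob on the dial axis, fixed to the dial and turning it: upright flat bar 50 mm long (its own y axis), 14 mm thick (its x axis, the way to grip it), 28 mm high, from 58 to 86 mm above the counter, on a 12 mm stem. Origin: centre of the bar's underside. At the start the bar points at the punch.
- knob_grip (a point): Centre of the knob's bar, on the dial axis, 72 mm above the counter.
- nest_1 (a point): Floor centre of the first nest, 30 mm above the counter; it turns with the dial. Six nests lie 60 degrees apart, 70 mm from the axis: steel rings, 28 mm bore, 34 mm outside, 8 mm high on the dial face. All are empty at the start; one is under the punch. nest_1 is the next to come under it when the dial turns clockwise: 60 degrees anticlockwise of the punch.
- nest_2 (a point): Centre of the floor of the second nest, as nest_1, 120 degrees anticlockwise from the punch at the start.
- nest_3 (a point): Centre of the floor of the third nest, as nest_1, opposite the punch at the start.
- mat: Flat cork mat, 210 x 160 x 3 mm, fixed to the counter, on which the five hubs stand. Origin: centre of its underside.
- hub_1: White nylon connector hub: upright barrel 24 mm in diameter and 24 mm high with 3.5 to 4.5 mm bevels at both rims (flat ends 17 mm across), small dark holes round its side and in its top, about 12 g. All five are alike. Origin: centre of its underside; z up.
- hub_2: White nylon connector hub: upright barrel 24 mm in diameter and 24 mm high with 3.5 to 4.5 mm bevels at both rims (flat ends 17 mm across), small dark holes round its side and in its top, about 12 g. All five are alike. Origin: centre of its underside; z up.
- hub_3: White nylon connector hub: upright barrel 24 mm in diameter and 24 mm high with 3.5 to 4.5 mm bevels at both rims (flat ends 17 mm across), small dark holes round its side and in its top, about 12 g. All five are alike. Origin: centre of its underside; z up.
- hub_4: White nylon connector hub: upright barrel 24 mm in diameter and 24 mm high with 3.5 to 4.5 mm bevels at both rims (flat ends 17 mm across), small dark holes round its side and in its top, about 12 g. All five are alike. Origin: centre of its underside; z up.
- hub_5: White nylon connector hub: upright barrel 24 mm in diameter and 24 mm high with 3.5 to 4.5 mm bevels at both rims (flat ends 17 mm across), small dark holes round its side and in its top, about 12 g. All five are alike. Origin: centre of its underside; z up.
- jar: Clear glass jar of more hubs, 80 mm across, 105 mm high, bystander. Origin: centre of its underside.
- octahedron: Smoky glass octahedron, 70 mm edges, lying on a face, 57 mm high, bystander. Origin: on the counter under its centre.
- mallet: Small mallet lying on the counter, 220 mm long, rubber head 42 mm across and 62 mm wide, bystander. Origin: on the counter, 45 mm from the head's centre towards the handle; handle along -x.
- lattice_base: Mahogany block with a square grid of drilled holes, 120 x 120 x 30 mm, bystander. Origin: centre of its underside.

How it is judged:
On the way, in this order (a step that is already met when the one before it is completed fails the run):
1. three hubs stand seated in the three nests, the dial still at its starting stop (((distance between hub_1 and nest_1 below 0.006 m and angle between hub_1's own z axis and vertical below 0.15 rad) or (distance between hub_2 and nest_1 below 0.006 m and angle between hub_2's own z axis and vertical below 0.15 rad) or (distance between hub_3 and nest_1 below 0.006 m and angle between hub_3's own z axis and vertical below 0.15 rad) or (distance between hub_4 and nest_1 below 0.006 m and angle between hub_4's own z axis and vertical below 0.15 rad) or (distance between hub_5 and nest_1 below 0.006 m and angle between hub_5's own z axis and vertical below 0.15 rad)) and ((distance between hub_1 and nest_2 below 0.006 m and angle between hub_1's own z axis and vertical below 0.15 rad) or (distance between hub_2 and nest_2 below 0.006 m and angle between hub_2's own z axis and vertical below 0.15 rad) or (distance between hub_3 and nest_2 below 0.006 m and angle between hub_3's own z axis and vertical below 0.15 rad) or (distance between hub_4 and nest_2 below 0.006 m and angle between hub_4's own z axis and vertical below 0.15 rad) or (distance between hub_5 and nest_2 below 0.006 m and angle between hub_5's own z axis and vertical below 0.15 rad)) and ((distance between hub_1 and nest_3 below 0.006 m and angle between hub_1's own z axis and vertical below 0.15 rad) or (distance between hub_2 and nest_3 below 0.006 m and angle between hub_2's own z axis and vertical below 0.15 rad) or (distance between hub_3 and nest_3 below 0.006 m and angle between hub_3's own z axis and vertical below 0.15 rad) or (distance between hub_4 and nest_3 below 0.006 m and angle between hub_4's own z axis and vertical below 0.15 rad) or (distance between hub_5 and nest_3 below 0.006 m and angle between hub_5's own z axis and vertical below 0.15 rad)) and value of joint index_dial between -0.12 and 0.12 rad), for 0.2 s.
2. the dial is turned to the third stop and gripped by the knob (value of joint index_dial between 0.957 and 1.137 rad and contact force between the fingers and index_knob above 3 N and distance between the grasp point and knob_grip below 0.04 m), for 0.3 s.
At the end, for the whole second after the job is handed in: Dial at rest within 5 degrees of the third stop (60 degrees clockwise), fingers gripping its knob with over 3 N; each of the three nests holds one upright hub, within 6 mm of the centre of its floor; the other two hubs are on the mat, within 150 mm of its middle (all of step 2 and velocity of joint index_dial between -0.1 and 0.1 rad/s and ((distance between hub_1 and nest_1 below 0.006 m and angle between hub_1's own z axis and vertical below 0.15 rad) or (distance between hub_2 and nest_1 below 0.006 m and angle between hub_2's own z axis and vertical below 0.15 rad) or (distance between hub_3 and nest_1 below 0.006 m and angle between hub_3's own z axis and vertical below 0.15 rad) or (distance between hub_4 and nest_1 below 0.006 m and angle between hub_4's own z axis and vertical below 0.15 rad) or (distance between hub_5 and nest_1 below 0.006 m and angle between hub_5's own z axis and vertical below 0.15 rad)) and ((distance between hub_1 and nest_2 below 0.006 m and angle between hub_1's own z axis and vertical below 0.15 rad) or (distance between hub_2 and nest_2 below 0.006 m and angle between hub_2's own z axis and vertical below 0.15 rad) or (distance between hub_3 and nest_2 below 0.006 m and angle between hub_3's own z axis and vertical below 0.15 rad) or (distance between hub_4 and nest_2 below 0.006 m and angle between hub_4's own z axis and vertical below 0.15 rad) or (distance between hub_5 and nest_2 below 0.006 m and angle between hub_5's own z axis and vertical below 0.15 rad)) and ((distance between hub_1 and nest_3 below 0.006 m and angle between hub_1's own z axis and vertical below 0.15 rad) or (distance between hub_2 and nest_3 below 0.006 m and angle between hub_2's own z axis and vertical below 0.15 rad) or (distance between hub_3 and nest_3 below 0.006 m and angle between hub_3's own z axis and vertical below 0.15 rad) or (distance between hub_4 and nest_3 below 0.006 m and angle between hub_4's own z axis and vertical below 0.15 rad) or (distance between hub_5 and nest_3 below 0.006 m and angle between hub_5's own z axis and vertical below 0.15 rad)) and ((distance between hub_1 and nest_1 below 0.006 m and angle between hub_1's own z axis and vertical below 0.15 rad) or (distance between hub_1 and nest_2 below 0.006 m and angle between hub_1's own z axis and vertical below 0.15 rad) or (distance between hub_1 and nest_3 below 0.006 m and angle between hub_1's own z axis and vertical below 0.15 rad) or (horizontal distance between hub_1 and mat below 0.15 m and height (world z) of hub_1 below 0.02 m)) and ((distance between hub_2 and nest_1 below 0.006 m and angle between hub_2's own z axis and vertical below 0.15 rad) or (distance between hub_2 and nest_2 below 0.006 m and angle between hub_2's own z axis and vertical below 0.15 rad) or (distance between hub_2 and nest_3 below 0.006 m and angle between hub_2's own z axis and vertical below 0.15 rad) or (horizontal distance between hub_2 and mat below 0.15 m and height (world z) of hub_2 below 0.02 m)) and ((distance between hub_3 and nest_1 below 0.006 m and angle between hub_3's own z axis and vertical below 0.15 rad) or (distance between hub_3 and nest_2 below 0.006 m and angle between hub_3's own z axis and vertical below 0.15 rad) or (distance between hub_3 and nest_3 below 0.006 m and angle between hub_3's own z axis and vertical below 0.15 rad) or (horizontal distance between hub_3 and mat below 0.15 m and height (world z) of hub_3 below 0.02 m)) and ((distance between hub_4 and nest_1 below 0.006 m and angle between hub_4's own z axis and vertical below 0.15 rad) or (distance between hub_4 and nest_2 below 0.006 m and angle between hub_4's own z axis and vertical below 0.15 rad) or (distance between hub_4 and nest_3 below 0.006 m and angle between hub_4's own z axis and vertical below 0.15 rad) or (horizontal distance between hub_4 and mat below 0.15 m and height (world z) of hub_4 below 0.02 m)) and ((distance between hub_5 and nest_1 below 0.006 m and angle between hub_5's own z axis and vertical below 0.15 rad) or (distance between hub_5 and nest_2 below 0.006 m and angle between hub_5's own z axis and vertical below 0.15 rad) or (distance between hub_5 and nest_3 below 0.006 m and angle between hub_5's own z axis and vertical below 0.15 rad) or (horizontal distance between hub_5 and mat below 0.15 m and height (world z) of hub_5 below 0.02 m))); the arm keeps its last pose, push and grip.
It fails at once if the dial runs on past the third stop (more than halfway to the fourth) (value of joint index_dial above 1.23 rad).
It fails at once if the dial is turned backwards, more than halfway to the stop before its start (value of joint index_dial below -0.175 rad).
It fails at once if the jar, octahedron, mallet or lattice base is moved more than 30 mm (distance of any of jar, octahedron, mallet, lattice_base from where it was at the start of the episode above 0.03 m).
It also fails if it takes over 72 s, if anything falls off the work surface, if the arm or the gripper's body presses on something with over 40 N, if the wrist force passes 120 N, or if a joint passes its speed limit or range.

ROBOT

A 6-joint arm with a two-finger parallel gripper is mounted at the origin on the work surface. World frame = base frame: x ahead of the robot, y to its left, z up, the work surface at z = 0. Lengths are in m, angles in rad, forces in N, time in s.
With the tool pointing down it reaches from about 0.15 to 0.775 m from the base axis. Payload 6.1 kg.
Tool frame: the origin (TCP) lies at the very end of the fingers, on their centre line; the grasp point (between the pads) lies 19 mm behind it; z points along the fingers, y is the direction in which the jaws open and shut (so a half turn about z gives the same grasp; the last joint's range is limited). The gripper opens to 85 mm and grips with 20 to 120 N. Pads are 22 mm wide; open, the fingers measure 114 mm over their backs; the gripper's body (76 mm by 85 mm) begins 54 mm behind the grasp point. The pads swing forward as they close: fully open they stand 13 mm farther back than shut.
Start: joints at [1.29, 0.126, -0.04, 1.405, 0, 1.571], TCP at [0.145, 0.504, 0.231] pointing down, gripper open.
Joint ranges: [-2.72, 2.72], [-0.95, 1.95], [-1.27, 1.35], [-1.78, 2.02], [-1.46, 1.47], [-3.14, 3.14]. Speed limits (rad/s): [2.39, 2.39, 3.01, 3.14, 3.14, 3.14].

INTERFACE

Orientations are given as a rotation vector (axis times angle).
In Python, from workcell import r, capture gives the robot as it stands.
- The arm moves only by the tool play_rows, never from a script. Its argument "commands" is one flat list of numbers, 6 for each row, row after row: the shift along the tool's x, y, z in cm, then the turn, a rotation vector about the tool's x, y, z in degrees. A call has 1 to 12 rows; each row shifts and turns the commanded pose from where the row before left it, along the tool's axes as they then stand; what a row does not reach is not made up. A row lasts 1/12 s, in which the tool goes at most 41.7 mm and 7.16 degrees, less where a joint would pass 70% of its speed; a pose out of reach is approached as far as the arm can. A call with a gripper value outside its range is refused whole. "fingers" is the opening, from 0 (shut) to 1 (fully open), set as the call begins (left out, the last holds). The fingers move at their own pace and stop on an object; "grip_force" is the grip in N (left out, the last holds). Time passes only in rows, so rows that do not move let the fingers close. It gives the time, the measured TCP pose, the force and the opening at its end, in the units of the state.
- r.read_state(): the state, without advancing time (a new reading comes with each control period).
- capture(name): name is "scene" or "top"; returns a dict with "pixels" (384x512x3 uint8, red, green, blue), "camera_matrix" (3x3 intrinsics, pixels), "k1" (the pictures are not rectified: a ray, as slopes to the right and down, at radius r is drawn at 1 + k1 r^2 times it, then the intrinsics apply), "rvec" (rotation vector, rad) and "tvec" (3), from world to camera coordinates, as OpenCV has them. Camera axes: x right, y down, z forward; pixel columns grow to the right and rows downward; lengths in m; the calibration is good to about 2 mm. A picture is of the moment at which its call begins. There is no depth.
- r.finish_job(): hands the job in, once; it reports no verdict.
The state is a dict: "time_s": time; "qpos": joint angles; "joint_vel": joint speeds; "effort": joint torques, N m; "ee_pos": TCP position; "tcp_rot": TCP orientation; "contact_force": force on the tool from outside, world axes, zero at the start; "wrist_torque": the same for the moment, N m; "width": finger opening in m.
Only numpy, scipy, OpenCV 4.12 (cv2) and the standard library are available. Lean on these libraries where they do the work, as an engineer would, in place of code of your own. Each camera call takes 0.05 s, during which the arm holds its last target.

## Working session

There is one attempt and no reset: what is moved stays moved. The work goes in short steps, Python scripts to look and compute and a tool call to move; the robot and the scene stay as the last step left them, time stands still between calls to the robot, and variables do not carry over. Pictures are saved under pics/ and viewed, and the job is handed in when it is done.

Besides the shell and the picture viewer there is one more tool, called after ">>>" in YAML: its name, and indented under it one key for each argument. play_rows: Moves the arm, as the interface text tells. Its arguments: {"type":"object","properties":{"commands":{"type":"array","items":{"type":"number"}},"fingers":{"type":"number"},"grip_force":{"type":"number"}},"required":["commands"]}

```bash
mkdir -p pics; ls; cat > h.py <<'E'
import numpy as np, cv2
from workcell import r, capture
def snap(name,fn):
    c=capture(name); cv2.imwrite('pics/'+fn,cv2.cvtColor(c['pixels'],cv2.COLOR_RGB2BGR))
    np.savez('pics/'+fn[:-4]+'.npz',**{k:np.array(v) for k,v in c.items()}); return c
def load(fn): return dict(np.load('pics/'+fn+'.npz'))
def proj(c,P):
    p,_=cv2.projectPoints(np.array(P,float).reshape(-1,3),np.array(c['rvec'],float),np.array(c['tvec'],float),np.array(c['camera_matrix']),np.array([float(c['k1']),0,0,0]))
    return p.reshape(-1,2)
def unproj(c,uv,z):
    K=np.array(c['camera_matrix']);R=cv2.Rodrigues(np.array(c['rvec'],float))[0];t=np.array(c['tvec'],float).ravel()
    q=cv2.undistortPoints(np.array(uv,float).reshape(-1,1,2),K,np.array([float(c['k1']),0,0,0])).reshape(-1,2)
    o=-R.T@t; out=[]
    for a in q:
        d=R.T@np.array([a[0],a[1],1]); out.append(o+d*(z-o[2])/d[2])
    return np.array(out)
def crop(fn,x0,y0,x1,y1,s,out):
    im=cv2.imread('pics/'+fn); cv2.imwrite('pics/'+out,cv2.resize(im[y0:y1,x0:x1],None,fx=s,fy=s,interpolation=cv2.INTER_CUBIC))
E
python3 - <<'E'
from h import *
print(r.read_state())
for n in('scene','top'):
    c=snap(n,n+'0.png'); print(n,c['camera_matrix'],c['k1'],c['rvec'],c['tvec'])
E
```

```text
pics
{'time_s': 0.0, 'qpos': array([ 1.29001734e+00,  1.26386375e-01, -4.06039775e-02,  1.40537416e+00,
       -3.16029925e-05,  1.57082529e+00]), 'joint_vel': array([ 0.00140333, -0.0004728 , -0.00070435,  0.00043916, -0.0005189 ,
        0.00081346]), 'effort': array([-1.64595454e-03, -4.35915327e+01,  3.52924705e+01,  1.73818879e-02,
       -2.67079058e-04,  2.96377749e-07]), 'ee_pos': array([0.1453794 , 0.5040594 , 0.23052695]), 'tcp_rot': array([-4.39617796e-01, -3.11049074e+00,  2.44587363e-03]), 'contact_force': array([-0.25113121,  0.1290078 ,  0.31018682]), 'wrist_torque': array([ 0.01752081, -0.06105099,  0.01554235]), 'width': 0.08519258646635981}
scene [[414.91618962   0.         256.82498876]
 [  0.         414.91618962 189.99924421]
 [  0.           0.           1.        ]] -0.09675948999826674 [ 1.82809319  1.49793344 -0.74375136] [-0.16904064 -0.29607801  1.55264736]
top [[370.87458788   0.         254.9192961 ]
 [  0.         370.87458788 186.99353232]
 [  0.           0.           1.        ]] -0.10824679906165963 [ 2.21752291 -1.99814167  0.2018212 ] [0.03711689 0.59615811 1.20367122]
```

View pics/scene0.png

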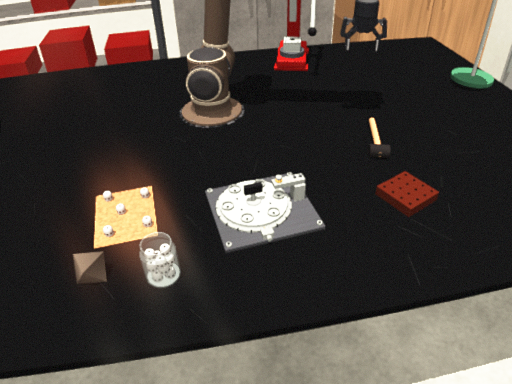

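View pics/top0.png

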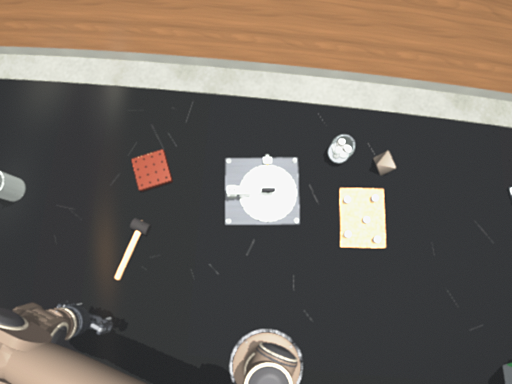

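```bash
python3 - <<'E'
from h import *
crop('top0.png',210,145,310,235,8,'t_jig.png')
crop('top0.png',320,170,400,260,6,'t_mat.png')
crop('scene0.png',200,165,330,255,6,'s_jig.png')
crop('scene0.png',80,170,190,290,5,'s_mat.png')
E
```

```text
(no output)
```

View pics/t_jig.png

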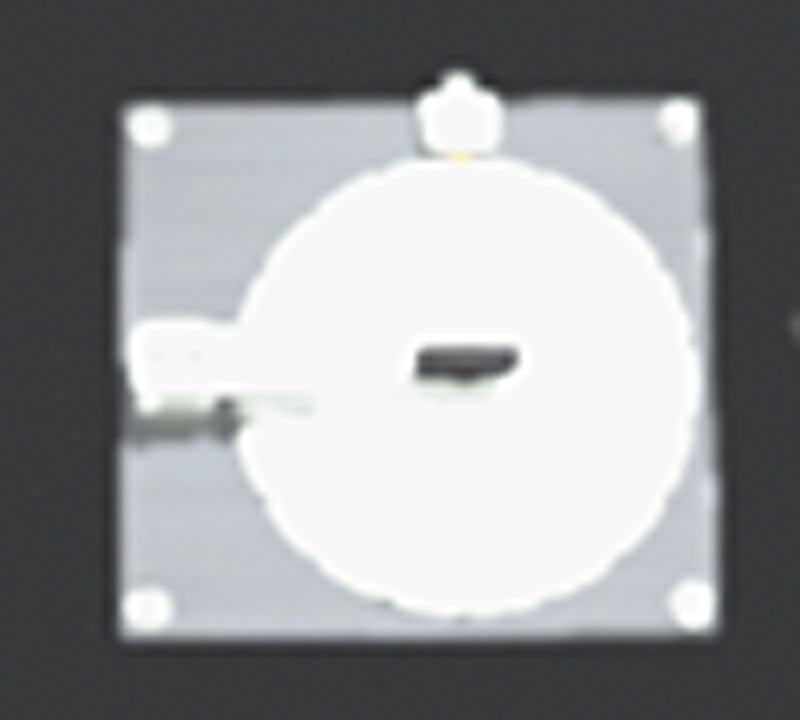

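View pics/t_mat.png

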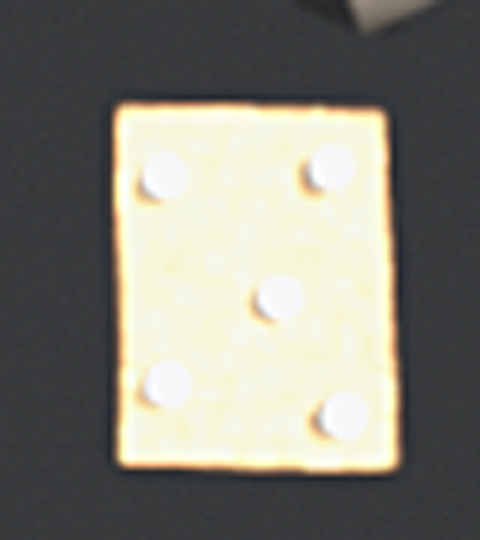

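View pics/s_jig.png

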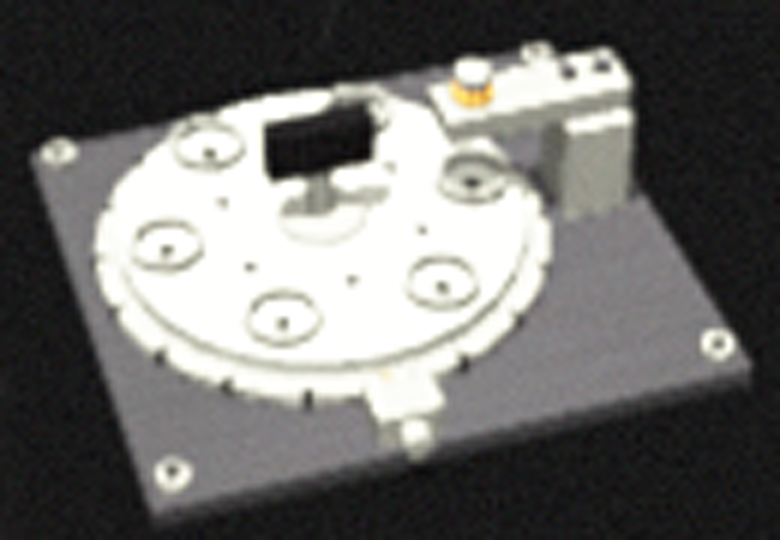

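View pics/s_mat.png

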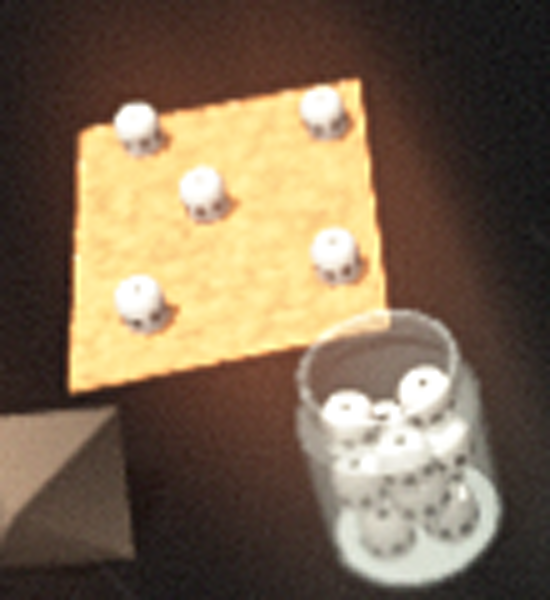

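```bash
cat > fit.py <<'E'
from h import *
from scipy.optimize import least_squares
s=load('scene0');t=load('top0')
def S(p,o,k): return (np.array(p,float)+.5)/k-.5+np.array(o)
dots=S([(210,153),(168,249),(283,322),(441,287),(472,182)],(200,165),6)
ang=np.radians([210,270,330,30,90])
cor=S([(122,104),(703,100),(718,636),(122,638)],(210,145),8)
def model(p):
    a=ang+p[2]
    return np.c_[p[0]+.07*np.cos(a),p[1]+.07*np.sin(a),np.full(5,.030)]
f=least_squares(lambda p:(proj(s,model(p))-dots).ravel(),[.45,0,0])
print('scene fit',f.x,f.fun.round(2))
print('unproj dots',unproj(s,dots,.03).round(4))
print('corners',unproj(t,cor,.012).round(4))
# dial in top: extremes  left? right697 top155 bottom615 
pc=S([(697,380),(465,155),(470,616)],(210,145),8)
print('dial pts z.022',unproj(t,pc,.022).round(4))
k=S([(417,347),(518,347),(515,372),(490,383),(417,380)],(210,145),8)
print('knob z.086',unproj(t,k,.086).round(4))
mt=S([(163,176),(331,167),(280,298),(168,384),(343,415)],(320,170),6)
print('hubs top',unproj(t,mt,.027).round(4))
ms=S([(137,116),(323,98),(203,183),(140,291),(334,246)],(80,170),5)
print('hubs scene tops',unproj(s,ms,.027).round(4))
E
python3 fit.py
```

```text
scene fit [0.57921673 0.05361275 0.11342018] [-0.06 -0.38 -0.1   0.13  0.09  0.04  0.11 -0.09 -0.05  0.27]
unproj dots [[ 0.5246  0.0119  0.03  ]
 [ 0.5867 -0.0156  0.03  ]
 [ 0.6432  0.0255  0.03  ]
 [ 0.6358  0.0949  0.03  ]
 [ 0.5702  0.1235  0.03  ]]
corners [[ 0.6953  0.219   0.012 ]
 [ 0.7245 -0.0413  0.012 ]
 [ 0.484  -0.0674  0.012 ]
 [ 0.4564  0.1902  0.012 ]]
dial pts z.022 [[ 0.594  -0.048   0.022 ]
 [ 0.6849  0.0631  0.022 ]
 [ 0.4805  0.041   0.022 ]]
knob z.086 [[0.583  0.0755 0.086 ]
 [0.5874 0.0336 0.086 ]
 [0.5767 0.0338 0.086 ]
 [0.571  0.0437 0.086 ]
 [0.5691 0.0741 0.086 ]]
hubs top [[ 0.5868 -0.2246  0.027 ]
 [ 0.6024 -0.3239  0.027 ]
 [ 0.5222 -0.2972  0.027 ]
 [ 0.4662 -0.2346  0.027 ]
 [ 0.4582 -0.3375  0.027 ]]
hubs scene tops [[ 0.4564 -0.3384  0.027 ]
 [ 0.4627 -0.2346  0.027 ]
 [ 0.5233 -0.2972  0.027 ]
 [ 0.6023 -0.3236  0.027 ]
 [ 0.5886 -0.2261  0.027 ]]
```

>>> play_rows:
  commands: [0,0,0,0,0,6.75,0,0,0,0,0,6.75,0,0,0,0,0,6.75,0,0,0,0,0,6.75,0,0,0,0,0,6.75,0,0,0,0,0,6.75,0,0,0,0,0,6.75,0,0,0,0,0,6.75,0,0,0,0,0,6.75,0,0,0,0,0,6.7]
  fingers: 0.6

```text
time_s: 0.93
ee_pos: [0.1454, 0.5042, 0.2308]
tcp_rot: [2.099, 2.337, -0.001]
contact_force: [0.0, 0.3, 0.5]
width: 0.051
```

```bash
cat >> h.py <<'E'
def delta(target):
    s=r.read_state(); R=cv2.Rodrigues(np.array(s['tcp_rot'],float))[0]
    d=R.T@(np.array(target)-s['ee_pos'])*100
    print('pos',s['ee_pos'].round(4),'jaw yaw deg',np.degrees(np.arctan2(R[1,1],R[0,1])).round(2),'zax',R[:,2].round(4),'w',round(s['width'],4),'F',np.array(s['contact_force']).round(1),'t',s['time_s'])
    print('delta tool cm',d.round(2)); 
E
python3 - <<'E'
from h import *
delta((.465,-.2346,.10)); print(r.read_state()['qpos'].round(3))
E
```

```text
pos [0.1454 0.5042 0.2308] jaw yaw deg 6.13 zax [-3.e-04 -1.e-03 -1.e+00] w 0.051 F [0.  0.3 0.5] t 0.9333
delta tool cm [-76.85  23.9   13.14]
[ 1.29   0.126 -0.04   1.405 -0.     2.754]
```

>>> play_rows:
  commands: [-3.2,1,0,0,0,0,-3.2,1,0,0,0,0,-3.2,1,0,0,0,0,-3.2,1,0,0,0,0,-3.2,1,0,0,0,0,-3.2,1,0,0,0,0,-3.2,1,0,0,0,0,-3.2,1,0,0,0,0,-3.2,1,0,0,0,0,-3.2,1,0,0,0,0,-3.2,1,0,0,0,0,-3.2,1,0,0,0,0]

```text
time_s: 1.93
ee_pos: [0.3079, 0.1347, 0.2312]
tcp_rot: [2.092, 2.344, 0.0]
contact_force: [0.4, 0.5, -0.8]
width: 0.0514
```

>>> play_rows:
  commands: [-3.2,1,0,0,0,0,-3.2,1,0,0,0,0,-3.2,1,0,0,0,0,-3.2,1,0,0,0,0,-3.2,1,0,0,0,0,-3.2,1,0,0,0,0,-3.2,1,2,0,0,0,-3.2,1,2,0,0,0,-3.2,1,2,0,0,0,-3.2,1,3,0,0,0,-3.2,1,3,0,0,0,-3.2,1,3,0,0,0]

```text
time_s: 2.93
ee_pos: [0.4675, -0.2265, 0.0864]
tcp_rot: [-2.093, -2.342, -0.0]
contact_force: [0.2, 0.1, 0.1]
width: 0.0512
```

>>> play_rows:
  commands: [0,0,0,0,0,0,0,0,0,0,0,0]

```text
time_s: 3.1
ee_pos: [0.466, -0.2253, 0.0853]
tcp_rot: [-2.092, -2.337, 0.002]
contact_force: [-0.4, -0.3, 0.6]
width: 0.0514
```

```bash
python3 - <<'E'
from h import *
snap('scene','s1.png');snap('top','t1.png')
delta((.465,-.2346,.012))
crop('s1.png',80,130,190,250,5,'s1c.png')
crop('t1.png',300,170,420,290,5,'t1c.png')
E
```

```text
pos [ 0.4671 -0.2245  0.0881] jaw yaw deg 6.46 zax [-7.e-04  6.e-04 -1.e+00] w 0.0511 F [-0.1  0.4 -0.1] t 3.2
delta tool cm [-0.98 -0.32  7.61]
```

View pics/s1c.png

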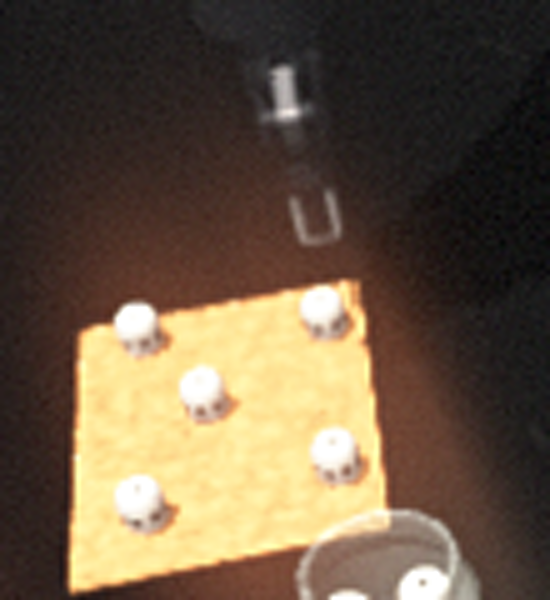

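View pics/t1c.png

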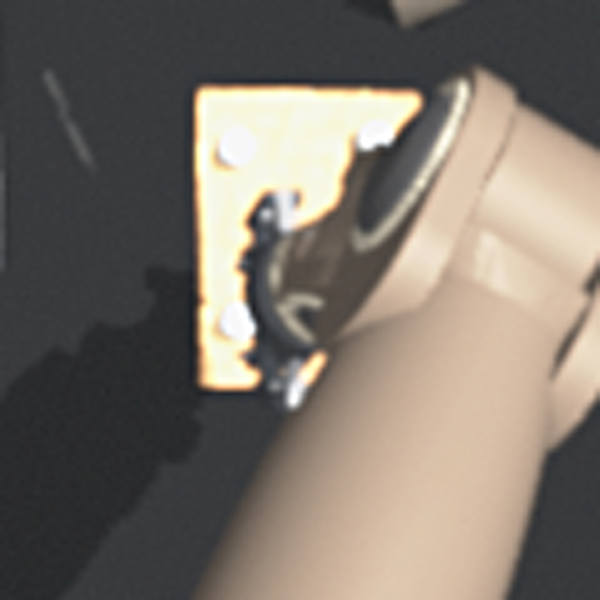

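>>> play_rows:
  commands: [-0.45,-0.1,1.5,0,0,0,-0.45,-0.1,1.5,0,0,0,0,0,1,0,0,0,0,0,0,0,0,0,0,0,0,0,0,0]

```text
time_s: 3.62
ee_pos: [0.4664, -0.2333, 0.0487]
tcp_rot: [2.092, 2.344, 0.0]
contact_force: [0.6, 0.3, -0.1]
width: 0.0512
```

```bash
python3 - <<'E'
from h import *
c=snap('scene','s2.png')
delta((.465,-.2346,.012))
crop('s2.png',120,150,180,210,10,'s2c.png')
s=r.read_state(); R=cv2.Rodrigues(np.array(s['tcp_rot']))[0]
P=[s['ee_pos']+R@np.array(v) for v in [(0,0,0),(.011,.04,0),(-.011,.04,0),(0,.0255,0)]]
print((proj(c,P)-[120,150])*10)
E
```

```text
pos [ 0.4668 -0.2336  0.0491] jaw yaw deg 6.51 zax [ 1.1e-03 -4.0e-04 -1.0e+00] w 0.0511 F [-0.1 -0.6  0.6] t 3.6667
delta tool cm [-0.08 -0.19  3.71]
[[230.23053912 337.79573065]
 [284.26250089 416.26607219]
 [202.1375658  432.97425179]
 [238.44014962 392.59393028]]
```

View pics/s2c.png

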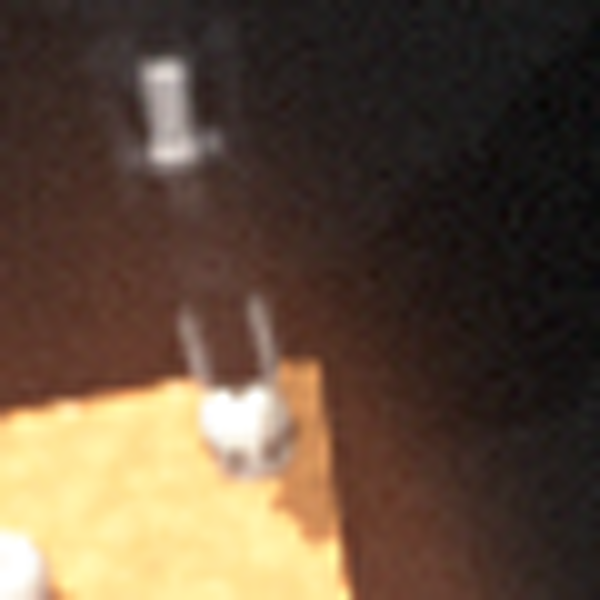

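>>> play_rows:
  commands: [-0.1,-0.15,1.2,0,0,0,0,0,1.3,0,0,0,0,0,1.2,0,0,0,0,0,0,0,0,0,0,0,0,0,0,0]

```text
time_s: 4.08
ee_pos: [0.4651, -0.235, 0.0116]
tcp_rot: [2.092, 2.343, 0.0]
contact_force: [-0.8, -1.3, 0.1]
width: 0.0512
```

```bash
python3 - <<'E'
from h import *
c=snap('scene','s3.png')
delta((.465,-.2346,.012))
crop('s3.png',120,150,180,210,10,'s3c.png')
E
```

```text
pos [ 0.4656 -0.2352  0.0121] jaw yaw deg 6.48 zax [ 1.e-03 -4.e-04 -1.e+00] w 0.0514 F [ 0.  -0.4  0.9] t 4.1333
delta tool cm [ 0.07 -0.05  0.01]
```

View pics/s3c.png

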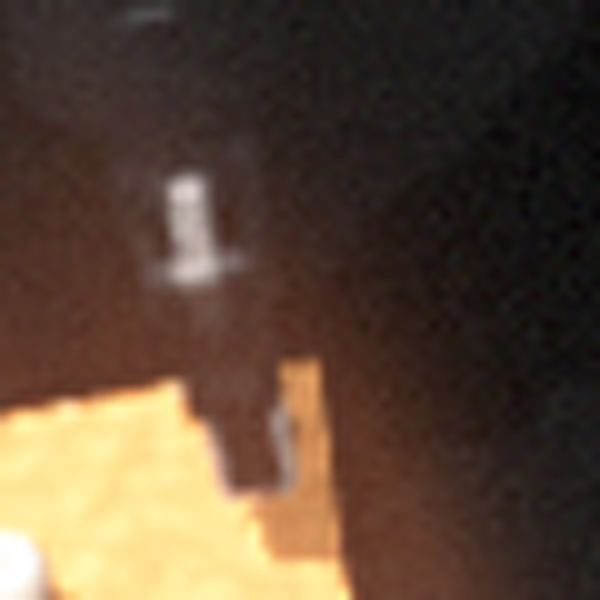

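>>> play_rows:
  commands: [0,0,0,0,0,0,0,0,0,0,0,0,0,0,0,0,0,0,0,0,0,0,0,0,0,0,0,0,0,0,0,0,0,0,0,0]
  fingers: 0.1
  grip_force: 25

```text
time_s: 4.63
ee_pos: [0.4657, -0.2355, 0.0121]
tcp_rot: [2.092, 2.342, 0.001]
contact_force: [0.2, -0.1, 5.3]
width: 0.0228
```

```bash
python3 - <<'E'
from h import *
a=.1125
def nest(k): 
    t=np.radians({1:150,2:210,3:270}[k])+a; return (.5803+.07*np.cos(t),.0537+.07*np.sin(t))
for k in (1,2,3): print(k,nest(k))
delta((*nest(3),.10))
E
```

```text
1 (np.float64(0.5161322399045135), np.float64(0.08167317579982815))
2 (np.float64(0.5239906390850775), np.float64(0.012115677553277374))
3 (np.float64(0.588158399180564), np.float64(-0.015857498246550764))
pos [ 0.4657 -0.2355  0.0121] jaw yaw deg 6.46 zax [ 1.7e-03 -7.0e-04 -1.0e+00] w 0.0228 F [ 0.2 -0.1  5.3] t 4.6333
delta tool cm [20.44 14.65 -8.79]
```

```bash
python3 - <<'E'
from h import *
c=snap('scene','s4.png')
crop('s4.png',120,150,180,210,10,'s4c.png')
s=r.read_state(); R=cv2.Rodrigues(np.array(s['tcp_rot']))[0]
for y in (.0255,.033,.04):
  for z in (0,-.005,-.010,-.015):
    print(y,z,((proj(c,[s['ee_pos']+R@np.array((x,y,z)) for x in (-.011,.011)])-[120,150])*10).round(0).tolist())
E
```

```text
0.0255 0 [[217.0, 504.0], [297.0, 488.0]]
0.0255 -0.005 [[214.0, 490.0], [294.0, 474.0]]
0.0255 -0.01 [[210.0, 476.0], [290.0, 460.0]]
0.0255 -0.015 [[207.0, 462.0], [287.0, 446.0]]
0.033 0 [[220.0, 521.0], [300.0, 504.0]]
0.033 -0.005 [[216.0, 507.0], [296.0, 490.0]]
0.033 -0.01 [[212.0, 493.0], [293.0, 476.0]]
0.033 -0.015 [[209.0, 479.0], [289.0, 462.0]]
0.04 0 [[222.0, 536.0], [302.0, 520.0]]
0.04 -0.005 [[218.0, 522.0], [299.0, 506.0]]
0.04 -0.01 [[215.0, 508.0], [295.0, 492.0]]
0.04 -0.015 [[211.0, 494.0], [292.0, 478.0]]
```

View pics/s4c.png

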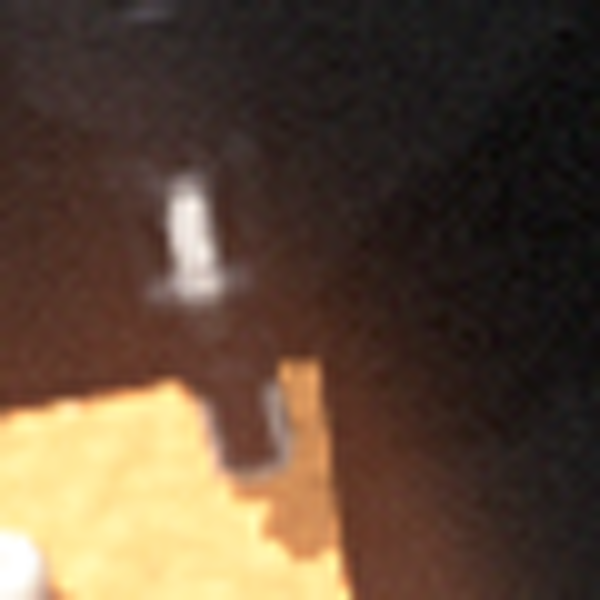

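>>> play_rows:
  commands: [0,0,-1,0,0,0,0,0,-2,0,0,0,0,0,-3,0,0,0,0,0,-3,0,0,0,0,0,-3,0,0,0,0,0,0,0,0,0,0,0,0,0,0,0]

```text
time_s: 5.27
ee_pos: [0.4663, -0.2359, 0.1335]
tcp_rot: [2.09, 2.34, 0.002]
contact_force: [0.5, 1.0, -0.4]
width: 0.0223
```

```bash
python3 - <<'E'
from h import *
c=snap('scene','s5.png')
crop('s5.png',120,90,180,170,8,'s5c.png')
delta((.588,-.0158,.12))
s=r.read_state(); R=cv2.Rodrigues(np.array(s['tcp_rot']))[0]
print(((proj(c,[s['ee_pos']+R@np.array((0,0,z)) for z in (-.015,.0,.009)])-[120,90])*8).round(0).tolist())
E
```

```text
pos [ 0.4653 -0.2354  0.1317] jaw yaw deg 6.46 zax [ 1.4e-03 -7.0e-04 -1.0e+00] w 0.0226 F [ 0.5 -0.  -0.4] t 5.3167
delta tool cm [20.44 14.66  1.17]
[[121.0, 512.0], [131.0, 550.0], [136.0, 573.0]]
```

View pics/s5c.png

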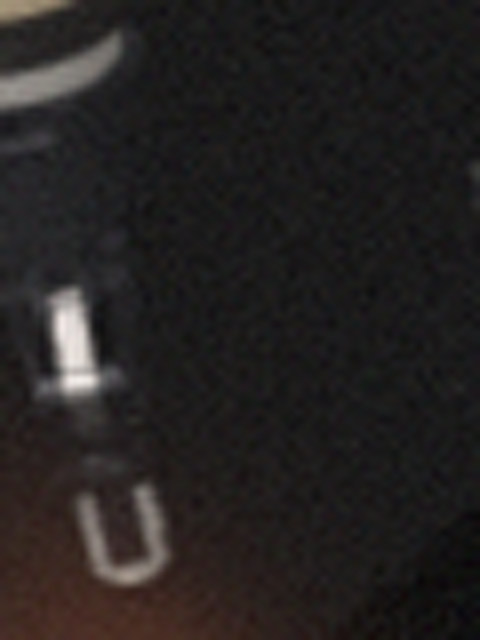

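>>> play_rows:
  commands: [1,1,0,0,0,0,2.4,1.7,0,0,0,0,2.6,1.8,0,0,0,0,2.6,1.8,0,0,0,0,2.6,1.8,0,0,0,0,2.6,1.8,0,0,0,0,2.6,1.8,0,0,0,0,2.6,1.8,0,0,0,0,1.4,1.1,0,0,0,0,0,0,0,0,0,0,0,0,0,0,0,0]

```text
time_s: 6.23
ee_pos: [0.5864, -0.0153, 0.1291]
tcp_rot: [-2.089, -2.343, 0.004]
contact_force: [0.1, -0.3, -0.1]
width: 0.0227
```

```bash
python3 - <<'E'
from h import *
c=snap('scene','s6.png')
crop('s6.png',190,110,310,230,5,'s6c.png')
delta((.588,-.0158,.039))
E
```

```text
pos [ 0.5862 -0.016   0.1294] jaw yaw deg 6.5 zax [-2.9e-03 -3.0e-04 -1.0e+00] w 0.0223 F [-0.  -0.  -0.9] t 6.2833
delta tool cm [0.   0.21 9.04]
```

View pics/s6c.png

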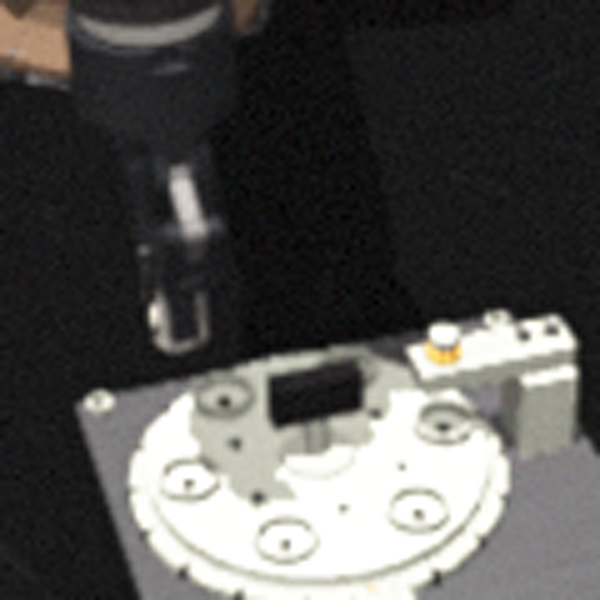

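>>> play_rows:
  commands: [0,0.2,1.5,0,0,0,0,0,2.5,0,0,0,0,0,2,0,0,0,0,0,1,0,0,0,0,0,0,0,0,0,0,0,0,0,0,0]

```text
time_s: 6.78
ee_pos: [0.5884, -0.0166, 0.0608]
tcp_rot: [-2.093, -2.341, 0.001]
contact_force: [0.2, 1.3, -0.8]
width: 0.0224
```

```bash
python3 - <<'E'
from h import *
from scipy.optimize import least_squares
c=snap('scene','s7.png')
crop('s7.png',200,150,280,220,9,'s7c.png')
d=(np.array([(225,402),(190,484),(285,544),(416,512),(446,425)],float)+.5)/5-.5+[190,110]
ang=np.radians([210,270,330,30,90])
m=lambda p:np.c_[p[0]+.07*np.cos(ang+p[2]),p[1]+.07*np.sin(ang+p[2]),np.full(5,.03)]
f=least_squares(lambda p:(proj(c,m(p))-d).ravel(),[.58,.05,.11]);print(f.x,f.fun.round(2))
delta((.588,-.0158,.039))
s=r.read_state()
print(((proj(c,[s['ee_pos']+[0,0,-.009],(.588,-.0158,.03),(.588,-.0158,.038)])-[200,150])*9).round(0).tolist())
E
```

```text
[0.57898651 0.05371434 0.11383552] [-0.06 -0.34 -0.08 -0.24  0.27 -0.18  0.42  0.25 -0.58  0.52]
pos [ 0.5893 -0.0165  0.0618] jaw yaw deg 6.41 zax [ 7.e-04 -1.e-04 -1.e+00] w 0.0226 F [-0.5 -0.4  0.1] t 6.8333
delta tool cm [ 0.08 -0.12  2.28]
[[241.0, 451.0], [248.0, 508.0], [246.0, 487.0]]
```

View pics/s7c.png

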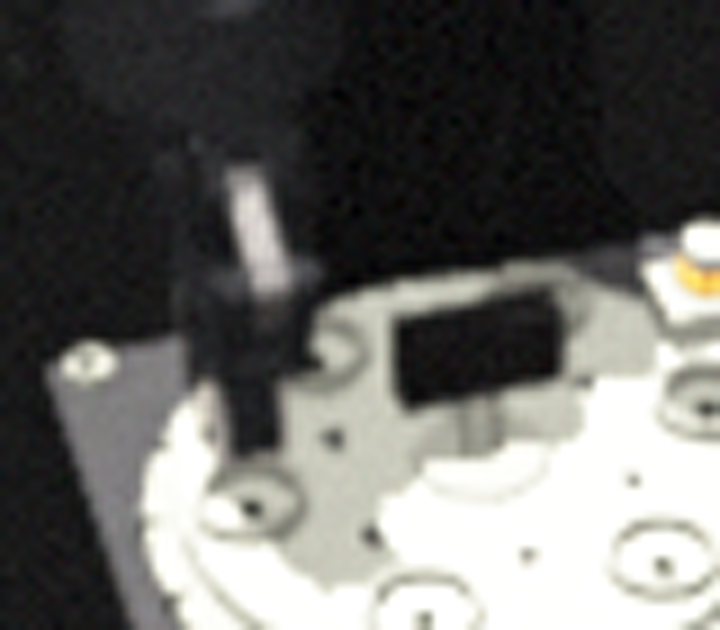

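>>> play_rows:
  commands: [0.05,-0.1,0.7,0,0,0,0,0,0.6,0,0,0,0,0,0.5,0,0,0,0,0,0.3,0,0,0,0,0,0,0,0,0]

```text
time_s: 7.25
ee_pos: [0.5879, -0.0154, 0.0394]
tcp_rot: [-2.092, -2.343, 0.0]
contact_force: [0.5, 0.5, -0.0]
width: 0.0224
```

```bash
python3 - <<'E'
from h import *
c=snap('scene','s8.png')
crop('s8.png',200,150,280,220,9,'s8c.png')
delta((.588,-.0158,.039))
E
```

```text
pos [ 0.588  -0.0154  0.0396] jaw yaw deg 6.47 zax [-4.e-04  0.e+00 -1.e+00] w 0.0223 F [ 0.6  0.1 -0.4] t 7.3
delta tool cm [-0.04 -0.    0.06]
```

View pics/s8c.png

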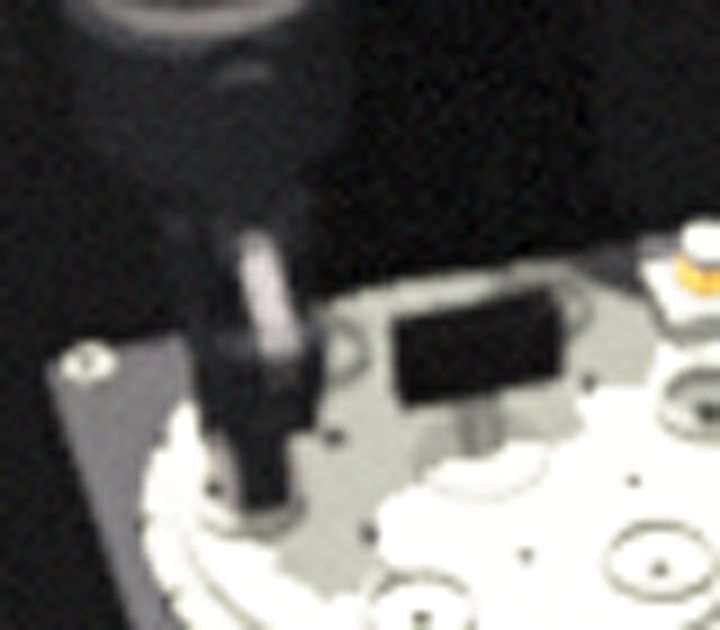

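>>> play_rows:
  commands: [0,0,0.1,0,0,0,0,0,0,0,0,0]

```text
time_s: 7.47
ee_pos: [0.5883, -0.0154, 0.0392]
tcp_rot: [2.092, 2.343, 0.001]
contact_force: [0.4, -0.2, -0.3]
width: 0.0225
```

>>> play_rows:
  commands: [0,0,0,0,0,0,0,0,0,0,0,0,0,0,0,0,0,0,0,0,0,0,0,0]
  fingers: 0.5

```text
time_s: 7.8
ee_pos: [0.588, -0.0155, 0.0389]
tcp_rot: [-2.093, -2.343, 0.0]
contact_force: [-0.3, -0.3, 0.0]
width: 0.0426
```

```bash
python3 - <<'E'
from h import *
delta((.588,-.0158,.039))
E
```

```text
pos [ 0.588  -0.0155  0.0389] jaw yaw deg 6.46 zax [-2.e-04  0.e+00 -1.e+00] w 0.0426 F [-0.3 -0.3  0. ] t 7.8
delta tool cm [-0.03 -0.   -0.01]
```

Lift and look, then to the second hub.

>>> play_rows:
  commands: [0,0,-1,0,0,0,0,0,-2,0,0,0,0,0,-3,0,0,0,0,0,-3,0,0,0,0,0,0,0,0,0]

```text
time_s: 8.22
ee_pos: [0.591, -0.0156, 0.1361]
tcp_rot: [2.088, 2.338, 0.01]
contact_force: [1.2, -0.9, 0.9]
width: 0.0425
```

```bash
python3 - <<'E'
from h import *
c=snap('scene','s9.png')
crop('s9.png',200,150,280,220,9,'s9c.png')
delta((.5225,-.297,.10))
crop('s9.png',80,170,190,290,5,'s9m.png')
print(((proj(c,[(.5878,-.0158,.03),(.5878,-.0158,.054)])-[200,150])*9+4).round(0).tolist())
E
```

```text
pos [ 0.5903 -0.0156  0.1335] jaw yaw deg 6.46 zax [ 7.2e-03 -2.0e-04 -1.0e+00] w 0.0432 F [-0.   0.6 -0.7] t 8.2667
delta tool cm [-27.2   -9.93   3.31]
[[252.0, 511.0], [246.0, 448.0]]
```

View pics/s9c.png

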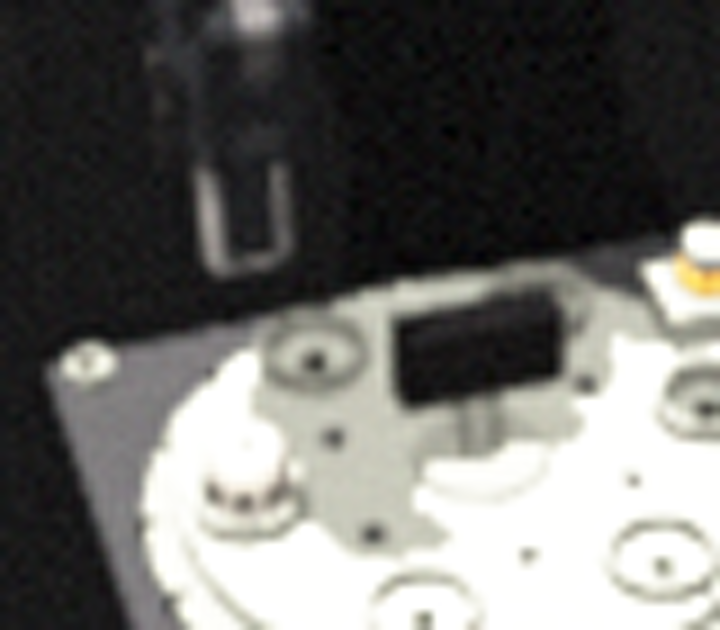

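View pics/s9m.png

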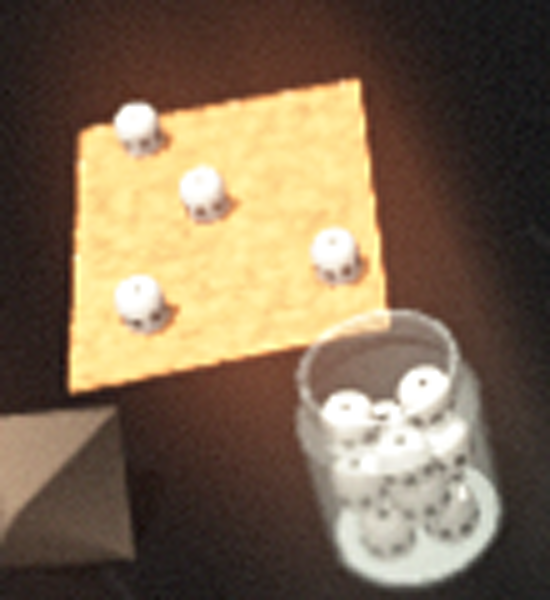

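```bash
python3 - <<'E'
from h import *
print(unproj(load('top0'),[(342,143)],.105),unproj(load('scene0'),[(156,243)],.105),unproj(load('scene0'),[(163,275)],0))
E
```

```text
[[ 0.7621904  -0.18020927  0.105     ]] [[ 0.76037934 -0.1878721   0.105     ]] [[ 0.76023485 -0.19073789  0.        ]]
```

>>> play_rows:
  commands: [-1.6,-0.6,0,0,0,0,-3.2,-1.2,0,0,0,0,-3.8,-1.4,0,0,0,0,-3.8,-1.4,0,0,0,0,-3.8,-1.4,0,0,0,0,-3.8,-1.4,0,0,0,0,-3.8,-1.4,1,0,0,0,-2.4,-0.8,2,0,0,0,-1,-0.2,3,0,0,0,0,0,1,0,0,0,0,0,0,0,0,0,0,0,0,0,0,0]
  fingers: 0.6

```text
time_s: 9.27
ee_pos: [0.5209, -0.2957, 0.0586]
tcp_rot: [-2.091, -2.342, 0.0]
contact_force: [-0.2, 0.0, 1.8]
width: 0.0514
```

```bash
python3 - <<'E'
from h import *
delta((.5227,-.2972,.012))
E
```

```text
pos [ 0.5209 -0.2957  0.0586] jaw yaw deg 6.49 zax [-0.0017  0.0014 -1.    ] w 0.0514 F [-0.2  0.   1.8] t 9.2667
delta tool cm [-0.17  0.17  4.66]
```

>>> play_rows:
  commands: [-0.15,0.15,1.6,0,0,0,0,0,1.6,0,0,0,0,0,1,0,0,0,0,0,0.45,0,0,0,0,0,0,0,0,0,0,0,0,0,0,0]

```text
time_s: 9.77
ee_pos: [0.5235, -0.2977, 0.0134]
tcp_rot: [2.091, 2.343, 0.0]
contact_force: [0.3, -0.6, -0.4]
width: 0.0515
```

>>> play_rows:
  commands: [0,0,0,0,0,0,0,0,0,0,0,0,0,0,0,0,0,0,0,0,0,0,0,0,0,0,0,0,0,0,0,0,0,0,0,0]
  fingers: 0.1

```text
time_s: 10.27
ee_pos: [0.5236, -0.2983, 0.0136]
tcp_rot: [2.092, 2.342, 0.001]
contact_force: [-0.4, 0.9, 4.8]
width: 0.0224
```

>>> play_rows:
  commands: [0,0,-1,0,0,0,0,0,-2,0,0,0,0,0,-3,0,0,0,0,0,-3,0,0,0,0,0,-2.5,0,0,0,0,0,0,0,0,0,0,0,0,0,0,0]

```text
time_s: 10.85
ee_pos: [0.5239, -0.2987, 0.1297]
tcp_rot: [2.09, 2.34, 0.001]
contact_force: [-0.7, -0.1, -0.5]
width: 0.0229
```

```bash
python3 - <<'E'
from h import *
delta((.5237,.0121,.13))
c=snap('scene','s10.png'); crop('s10.png',80,100,190,220,5,'s10c.png')
E
```

```text
pos [ 0.5239 -0.2987  0.1297] jaw yaw deg 6.46 zax [ 0.0033 -0.002  -1.    ] w 0.0229 F [-0.7 -0.1 -0.5] t 10.85
delta tool cm [30.89  3.47 -0.09]
```

View pics/s10c.png

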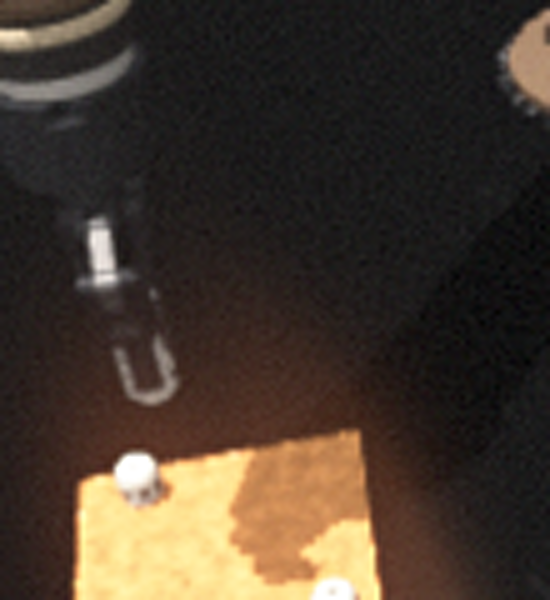

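>>> play_rows:
  commands: [1.5,0.2,0,0,0,0,3,0.35,0,0,0,0,3.8,0.42,0,0,0,0,3.8,0.42,0,0,0,0,3.8,0.42,0,0,0,0,3.8,0.42,0,0,0,0,3.8,0.42,0,0,0,0,3.8,0.42,0,0,0,0,2.5,0.3,0,0,0,0,1,0.1,1,0,0,0,0,0,1,0,0,0,0,0,0,0,0,0]

```text
time_s: 11.9
ee_pos: [0.5206, 0.0121, 0.104]
tcp_rot: [-2.089, -2.342, 0.006]
contact_force: [-1.1, -0.1, -0.7]
width: 0.0224
```

>>> play_rows:
  commands: [0,0,2,0,0,0,0,0,1.5,0,0,0,0,0,0,0,0,0,0,0,0,0,0,0]

```text
time_s: 12.23
ee_pos: [0.5216, 0.0105, 0.0713]
tcp_rot: [-2.094, -2.339, 0.004]
contact_force: [0.0, -0.3, 0.2]
width: 0.0219
```

```bash
python3 - <<'E'
from h import *
c=snap('scene','s11.png'); crop('s11.png',200,150,280,220,9,'s11c.png')
delta((.5237,.0113,.0405))
E
```

```text
pos [0.5225 0.0107 0.0723] jaw yaw deg 6.36 zax [-1.2e-03 -2.0e-04 -1.0e+00] w 0.0228 F [-0.8 -0.3  0.3] t 12.2833
delta tool cm [0.04 0.13 3.18]
```

View pics/s11c.png

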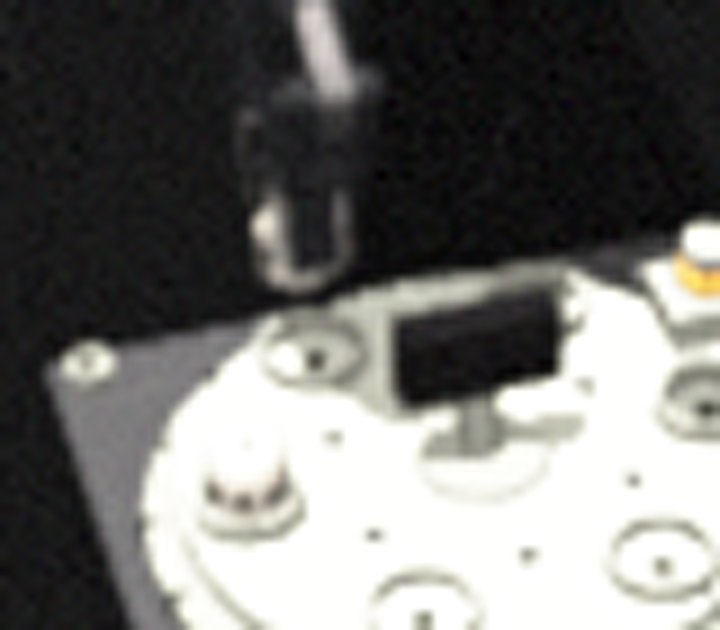

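>>> play_rows:
  commands: [0.05,0.15,1,0,0,0,0,0,0.8,0,0,0,0,0,0.6,0,0,0,0,0,0.4,0,0,0,0,0,0,0,0,0,0,0,0,0,0,0]

```text
time_s: 12.78
ee_pos: [0.5242, 0.0126, 0.0443]
tcp_rot: [-2.092, -2.343, 0.0]
contact_force: [0.7, -0.2, -1.2]
width: 0.0225
```

```bash
python3 - <<'E'
from h import *
delta((.5237,.0113,.0405))
E
```

```text
pos [0.5242 0.0126 0.0443] jaw yaw deg 6.47 zax [-4.e-04 -0.e+00 -1.e+00] w 0.0225 F [ 0.7 -0.2 -1.2] t 12.7833
delta tool cm [-0.12 -0.06  0.38]
```

>>> play_rows:
  commands: [-0.1,-0.05,0.15,0,0,0,0,0,0.15,0,0,0,0,0,0.08,0,0,0,0,0,0,0,0,0]

```text
time_s: 13.12
ee_pos: [0.5245, 0.0117, 0.041]
tcp_rot: [2.092, 2.343, 0.002]
contact_force: [1.9, 1.6, -0.2]
width: 0.0224
```

```bash
python3 - <<'E'
from h import *
c=snap('scene','s12.png'); crop('s12.png',200,150,280,220,9,'s12c.png')
delta((.5237,.0113,.0405))
E
```

```text
pos [0.5245 0.0117 0.041 ] jaw yaw deg 6.47 zax [ 1.4e-03  4.0e-04 -1.0e+00] w 0.0226 F [2.9 2.2 0. ] t 13.1667
delta tool cm [-0.03 -0.08  0.05]
```

View pics/s12c.png

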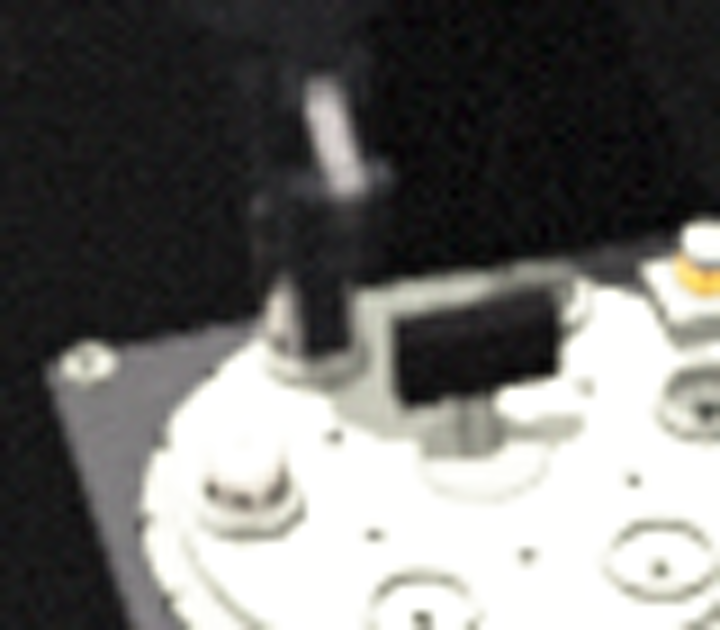

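>>> play_rows:
  commands: [0,0,0,0,0,0,0,0,0,0,0,0,0,0,0,0,0,0,0,0,0,0,0,0]
  fingers: 0.5

```text
time_s: 13.5
ee_pos: [0.5233, 0.0114, 0.0404]
tcp_rot: [-2.092, -2.343, 0.001]
contact_force: [0.1, 0.6, -0.5]
width: 0.0427
```

>>> play_rows:
  commands: [0,0,-1,0,0,0,0,0,-2,0,0,0,0,0,-3,0,0,0,0,0,-3,0,0,0,0,0,0,0,0,0,0,0,0,0,0,0]

```text
time_s: 14.0
ee_pos: [0.5252, 0.0115, 0.1332]
tcp_rot: [2.091, 2.341, 0.005]
contact_force: [-0.1, 0.2, -0.5]
width: 0.0429
```

```bash
python3 - <<'E'
from h import *
c=snap('scene','s13.png'); crop('s13.png',200,150,280,220,9,'s13c.png')
delta((.4575,-.338,.13))
E
```

```text
pos [0.5242 0.0115 0.1315] jaw yaw deg 6.46 zax [ 0.0016 -0.     -1.    ] w 0.0425 F [ 0.4 -0.9 -0.7] t 14.05
delta tool cm [-33.98 -10.56   0.14]
```

View pics/s13c.png

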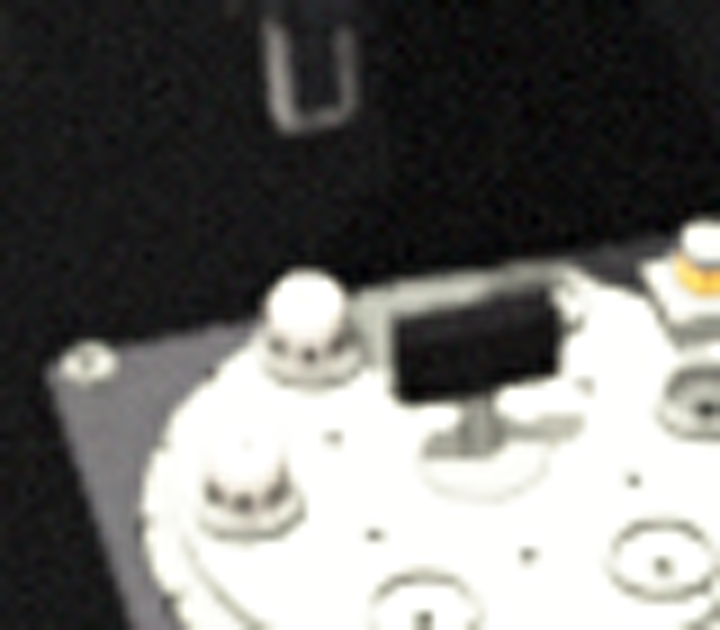

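>>> play_rows:
  commands: [-1.5,-0.5,0,0,0,0,-3,-1,0,0,0,0,-3.6,-1.15,0,0,0,0,-3.6,-1.15,0,0,0,0,-3.6,-1.15,0,0,0,0,-3.6,-1.15,0,0,0,0,-3.6,-1.15,0,0,0,0,-3.6,-1.15,0,0,0,0,-3.6,-1.15,1,0,0,0,-2.6,-0.7,2,0,0,0,-1.7,-0.3,3,0,0,0,0,0,1,0,0,0]
  fingers: 0.6

```text
time_s: 15.05
ee_pos: [0.4544, -0.3398, 0.0555]
tcp_rot: [-2.094, -2.335, 0.002]
contact_force: [0.2, 1.0, -1.0]
width: 0.0511
```

>>> play_rows:
  commands: [0,0,0,0,0,0,0,0,0,0,0,0]

```text
time_s: 15.22
ee_pos: [0.4563, -0.3369, 0.0595]
tcp_rot: [-2.09, -2.34, -0.0]
contact_force: [-0.4, 1.0, 0.5]
width: 0.0512
```

```bash
python3 - <<'E'
from h import *
delta((.4573,-.338,.012))
E
```

```text
pos [ 0.4563 -0.3369  0.0595] jaw yaw deg 6.47 zax [-0.0027  0.0024 -1.    ] w 0.0512 F [-0.4  1.   0.5] t 15.2167
delta tool cm [-0.13  0.1   4.75]
```

>>> play_rows:
  commands: [-0.1,0.1,1.6,0,0,0,0,0,1.6,0,0,0,0,0,1,0,0,0,0,0,0.5,0,0,0,0,0,0,0,0,0,0,0,0,0,0,0]

```text
time_s: 15.72
ee_pos: [0.4589, -0.3388, 0.0144]
tcp_rot: [2.091, 2.344, 0.0]
contact_force: [-0.7, -0.4, -0.1]
width: 0.0514
```

>>> play_rows:
  commands: [0,0,0,0,0,0,0,0,0,0,0,0,0,0,0,0,0,0,0,0,0,0,0,0,0,0,0,0,0,0,0,0,0,0,0,0]
  fingers: 0.1

```text
time_s: 16.22
ee_pos: [0.4589, -0.3395, 0.0147]
tcp_rot: [2.092, 2.342, 0.001]
contact_force: [-0.9, -0.3, 6.0]
width: 0.0221
```

>>> play_rows:
  commands: [0,0,-1,0,0,0,0,0,-2,0,0,0,0,0,-3,0,0,0,0,0,-3,0,0,0,0,0,-2.5,0,0,0,0,0,0,0,0,0,0,0,0,0,0,0]

```text
time_s: 16.8
ee_pos: [0.4592, -0.3398, 0.1308]
tcp_rot: [2.09, 2.34, 0.0]
contact_force: [0.1, 0.5, -0.2]
width: 0.0223
```

```bash
python3 - <<'E'
from h import *
delta((.5158,.0815,.13))
E
```

```text
pos [ 0.4592 -0.3398  0.1308] jaw yaw deg 6.46 zax [ 0.003  -0.0023 -1.    ] w 0.0223 F [ 0.1  0.5 -0.2] t 16.8
delta tool cm [41.23 10.36 -0.  ]
```

>>> play_rows:
  commands: [1.5,0.4,0,0,0,0,3,0.8,0,0,0,0,3.7,0.9,0,0,0,0,3.7,0.9,0,0,0,0,3.7,0.9,0,0,0,0,3.7,0.9,0,0,0,0,3.7,0.9,0,0,0,0,3.7,0.9,0,0,0,0,3.7,0.9,0,0,0,0,3.7,0.9,0,0,0,0,3.7,0.9,0,0,0,0,2.2,0.8,0,0,0,0]

```text
time_s: 17.8
ee_pos: [0.5119, 0.0734, 0.1271]
tcp_rot: [-2.088, -2.344, 0.002]
contact_force: [0.0, -0.1, 0.2]
width: 0.0223
```

>>> play_rows:
  commands: [1,0.3,1,0,0,0,0,0,2,0,0,0,0,0,2,0,0,0,0,0,0.5,0,0,0,0,0,0,0,0,0,0,0,0,0,0,0]

```text
time_s: 18.3
ee_pos: [0.5148, 0.0796, 0.0732]
tcp_rot: [-2.093, -2.342, 0.002]
contact_force: [0.1, -0.2, -0.2]
width: 0.0228
```

```bash
python3 - <<'E'
from h import *
c=snap('scene','s14.png'); crop('s14.png',200,140,280,210,9,'s14c.png')
delta((.5158,.0805,.0417))
E
```

```text
pos [0.5156 0.0796 0.074 ] jaw yaw deg 6.42 zax [ 0.e+00 -1.e-04 -1.e+00] w 0.0223 F [-0.2 -0.6  0.1] t 18.35
delta tool cm [0.08 0.03 3.23]
```

View pics/s14c.png

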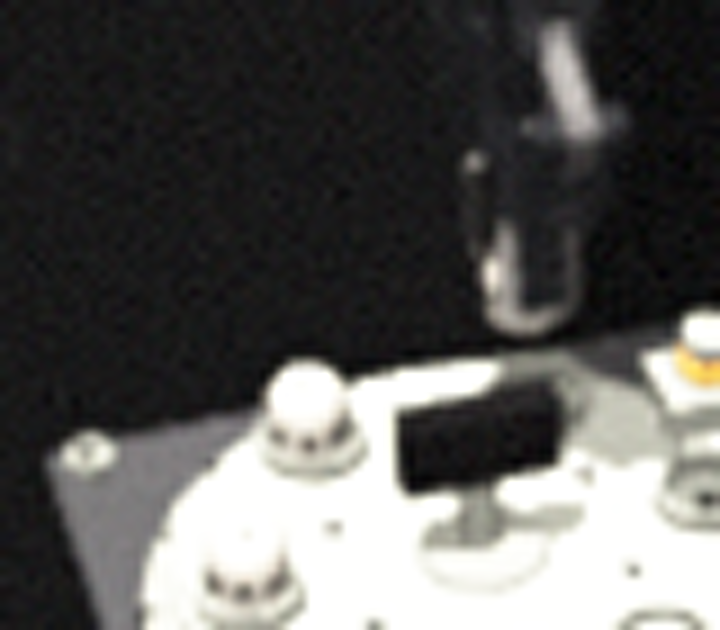

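>>> play_rows:
  commands: [0.05,0.05,0.8,0,0,0,0,0,0.9,0,0,0,0,0,0.6,0,0,0,0,0,0.4,0,0,0,0,0,0.2,0,0,0,0,0,0,0,0,0,0,0,0,0,0,0]

```text
time_s: 18.93
ee_pos: [0.5163, 0.0805, 0.0446]
tcp_rot: [2.093, 2.343, 0.0]
contact_force: [3.0, 0.1, -1.7]
width: 0.0222
```

```bash
python3 - <<'E'
from h import *
delta((.5158,.0805,.0417))
E
```

```text
pos [0.5163 0.0805 0.0446] jaw yaw deg 6.46 zax [ 4.e-04 -1.e-04 -1.e+00] w 0.0222 F [ 3.   0.1 -1.7] t 18.9333
delta tool cm [ 0.   -0.05  0.29]
```

>>> play_rows:
  commands: [0,0.12,0,0,0,0,0,0,0.15,0,0,0,0,0,0.12,0,0,0,0,0,0,0,0,0,0,0,0,0,0,0]

```text
time_s: 19.35
ee_pos: [0.5171, 0.0807, 0.0419]
tcp_rot: [-2.093, -2.343, 0.0]
contact_force: [0.8, 0.6, -0.3]
width: 0.0225
```

```bash
python3 - <<'E'
from h import *
c=snap('scene','s15.png'); crop('s15.png',200,140,280,210,9,'s15c.png')
delta((.5158,.0805,.0417))
E
```

```text
pos [0.5171 0.0807 0.0419] jaw yaw deg 6.47 zax [-2.e-04  1.e-04 -1.e+00] w 0.0222 F [ 0.5  0.5 -0.6] t 19.4
delta tool cm [-0.01 -0.13  0.02]
```

View pics/s15c.png

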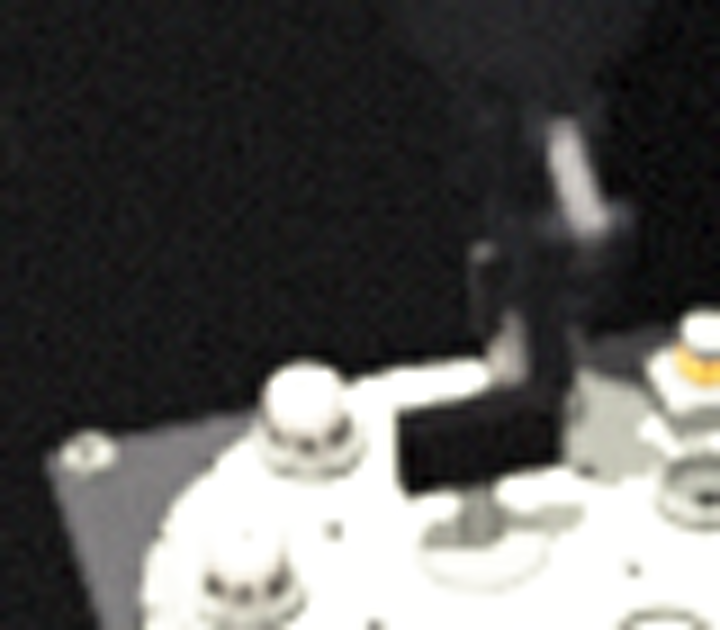

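>>> play_rows:
  commands: [0,0,0,0,0,0,0,0,0,0,0,0,0,0,0,0,0,0,0,0,0,0,0,0]
  fingers: 0.5

```text
time_s: 19.73
ee_pos: [0.5172, 0.0807, 0.042]
tcp_rot: [-2.093, -2.343, 0.0]
contact_force: [0.1, 0.6, -0.5]
width: 0.0425
```

>>> play_rows:
  commands: [0,0,-1,0,0,0,0,0,-2,0,0,0,0,0,-3,0,0,0,0,0,-3,0,0,0,0,0,-2,0,0,0,0,0,0,0,0,0,0,0,0,0,0,0]

```text
time_s: 20.32
ee_pos: [0.5182, 0.0809, 0.1539]
tcp_rot: [2.091, 2.342, 0.004]
contact_force: [0.1, 0.4, -0.0]
width: 0.0431
```

```bash
python3 - <<'E'
from h import *
c=snap('scene','s16.png'); crop('s16.png',200,120,290,220,8,'s16c.png')
delta((.5805,.0537,.13))
E
```

```text
pos [0.5174 0.0807 0.1524] jaw yaw deg 6.46 zax [ 9.e-04  1.e-04 -1.e+00] w 0.0429 F [ 0.3 -0.5 -0.3] t 20.3667
delta tool cm [-3.4   5.97  2.24]
```

View pics/s16c.png

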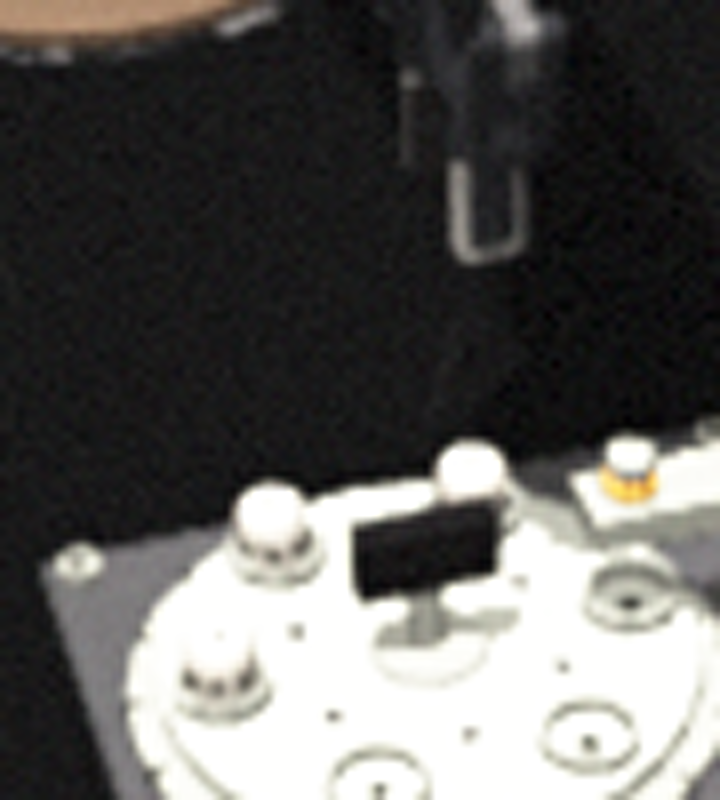

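```bash
python3 - <<'E'
from h import *
c=load('s16')
a=.1125;o=np.array([.5803,.0537])
pts=[]
for g in (150,210,270):
    t=np.radians(g)+a; q=o+.07*np.array([np.cos(t),np.sin(t)]); pts+= [(*q,.054)]
xa=np.array([np.cos(a),np.sin(a)]);ya=np.array([-np.sin(a),np.cos(a)])
for sx,sy in ((.007,-.025),(.007,.025),(-.007,-.025),(-.007,.025)):
  for z in (.086,.058): pts.append((*(o+sx*xa+sy*ya),z))
print(((proj(c,pts)-[200,120])*8+3.5).round(0).tolist())
t=load('top0');print(((proj(t,pts[3:])-[210,145])*8+3.5).round(0).tolist())
E
```

```text
[[475.0, 467.0], [276.0, 507.0], [219.0, 639.0], [355.0, 545.0], [359.0, 614.0], [506.0, 514.0], [507.0, 582.0], [344.0, 520.0], [347.0, 588.0], [493.0, 489.0], [494.0, 556.0]]
[[528.0, 342.0], [524.0, 355.0], [408.0, 343.0], [407.0, 356.0], [529.0, 375.0], [525.0, 387.0], [408.0, 376.0], [408.0, 388.0]]
```

>>> play_rows:
  commands: [-0.6,1,0,0,0,0,-1,2,0,0,0,0,-1.2,2,0,0,0,0,-0.6,0.95,1,0,0,0,0,0,1.5,0,0,0,0,0,0,0,0,0,0,0,0,0,0,0]

```text
time_s: 20.95
ee_pos: [0.5788, 0.0533, 0.1246]
tcp_rot: [-2.091, -2.34, 0.005]
contact_force: [-0.3, 0.1, 0.8]
width: 0.0428
```

```bash
python3 - <<'E'
from h import *
delta((.5803,.0537,.054))
E
```

```text
pos [0.5788 0.0533 0.1246] jaw yaw deg 6.44 zax [-4.8e-03 -4.0e-04 -1.0e+00] w 0.0428 F [-0.3  0.1  0.8] t 20.95
delta tool cm [0.03 0.19 7.06]
```

>>> play_rows:
  commands: [0,0.15,1.5,0,0,0,0,0,2,0,0,0,0,0,1.5,0,0,0,0,0,1.2,0,0,0,0,0,0.7,0,0,0,0,0,0,0,0,0,0,0,0,0,0,0]

```text
time_s: 21.53
ee_pos: [0.5815, 0.0539, 0.0583]
tcp_rot: [-2.092, -2.343, 0.0]
contact_force: [1.1, 0.0, -0.0]
width: 0.0427
```

```bash
python3 - <<'E'
from h import *
c=snap('scene','s17.png'); crop('s17.png',200,140,280,210,9,'s17c.png')
delta((.5803,.0537,.054))
E
```

```text
pos [0.582  0.0539 0.0588] jaw yaw deg 6.47 zax [ 9.e-04  1.e-04 -1.e+00] w 0.0426 F [-1.  -0.3  0.1] t 21.5833
delta tool cm [-0.   -0.17  0.48]
```

View pics/s17c.png

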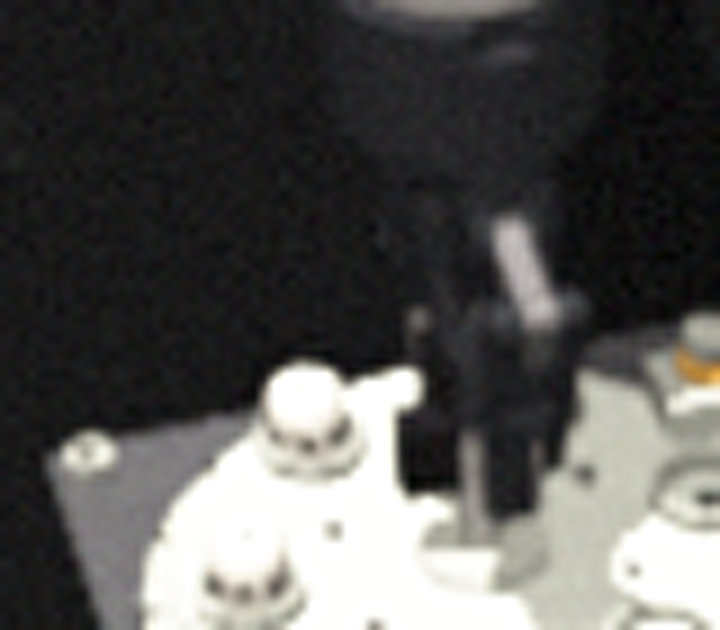

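>>> play_rows:
  commands: [0,-0.12,0.25,0,0,0,0,0,0.25,0,0,0,0,0,0,0,0,0]

```text
time_s: 21.83
ee_pos: [0.5805, 0.0536, 0.053]
tcp_rot: [2.093, 2.343, 0.0]
contact_force: [1.1, 0.5, 0.3]
width: 0.0428
```

>>> play_rows:
  commands: [0,0,0,0,0,0,0,0,0,0,0,0,0,0,0,0,0,0,0,0,0,0,0,0,0,0,0,0,0,0,0,0,0,0,0,0,0,0,0,0,0,0]
  fingers: 0
  grip_force: 40

```text
time_s: 22.42
ee_pos: [0.5834, 0.0539, 0.0537]
tcp_rot: [2.09, 2.34, 0.006]
contact_force: [9.8, 0.6, -3.5]
width: 0.0135
```

```bash
python3 - <<'E'
from h import *
delta((.5803,.0537,.054)); s=r.read_state(); print(s['wrist_torque'],s['qpos'].round(3))
E
```

```text
pos [0.5834 0.0539 0.0537] jaw yaw deg 6.46 zax [ 5.3e-03  6.0e-04 -1.0e+00] w 0.0135 F [ 9.8  0.6 -3.5] t 22.4167
delta tool cm [ 0.01 -0.31 -0.03]
[ 0.13117304 -1.28741253 -0.01776677] [ 0.092  0.291 -0.229  1.045  0.     1.55 ]
```

>>> play_rows:
  commands: [0,0.15,0,0,0,0,0,0.15,0,0,0,0,0,0,0,0,0,0,0,0,0,0,0,0]

```text
time_s: 22.75
ee_pos: [0.5833, 0.054, 0.0536]
tcp_rot: [2.093, 2.343, -0.0]
contact_force: [-1.8, 0.6, 4.0]
width: 0.0132
```

```bash
python3 - <<'E'
from h import *
delta((.5830,.0537,.054)); s=r.read_state(); print(s['wrist_torque'],s['qpos'].round(3))
c=snap('scene','s18.png'); crop('s18.png',200,140,290,220,8,'s18c.png')
E
```

```text
pos [0.5833 0.054  0.0536] jaw yaw deg 6.46 zax [-0. -0. -1.] w 0.0132 F [-1.8  0.6  4. ] t 22.75
delta tool cm [-0.02 -0.04 -0.04]
[-0.06430907  0.41720025 -0.01552222] [ 0.092  0.295 -0.224  1.052 -0.     1.55 ]
```

View pics/s18c.png

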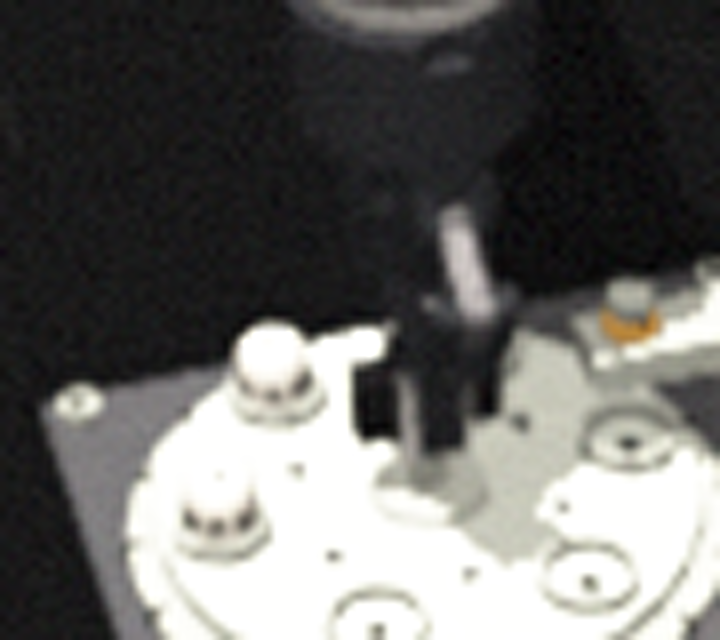

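>>> play_rows:
  commands: [0,0,0,0,0,2,0,0,0,0,0,3,0,0,0,0,0,3,0,0,0,0,0,3,0,0,0,0,0,3,0,0,0,0,0,3,0,0,0,0,0,2,0,0,0,0,0,1,0,0,0,0,0,0,0,0,0,0,0,0]

```text
time_s: 23.63
ee_pos: [0.5835, 0.0539, 0.0536]
tcp_rot: [2.467, 1.944, 0.001]
contact_force: [-2.0, -0.5, 4.6]
width: 0.0132
```

```bash
python3 - <<'E'
from h import *
delta((.5833,.0540,.054)); s=r.read_state(); print(s['wrist_torque'],s['qpos'].round(3))
c=snap('scene','s19.png'); crop('s19.png',200,140,290,220,8,'s19c.png')
E
```

```text
pos [0.5835 0.0539 0.0536] jaw yaw deg -13.53 zax [ 5.e-04  0.e+00 -1.e+00] w 0.0132 F [-2.  -0.5  4.6] t 23.6333
delta tool cm [ 0.   -0.02 -0.04]
[-0.11615371  0.40810694 -0.05778628] [ 0.092  0.295 -0.224  1.051 -0.     1.899]
```

View pics/s19c.png

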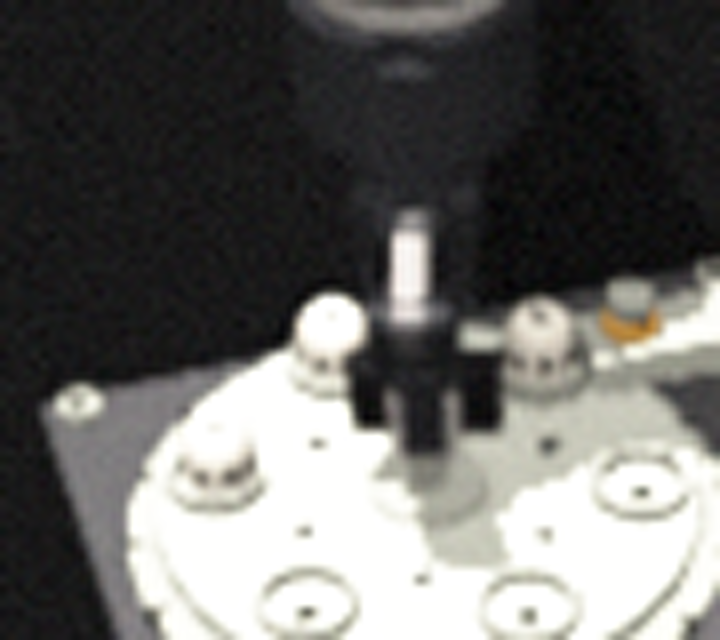

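>>> play_rows:
  commands: [0,0,0,0,0,2,0,0,0,0,0,3,0,0,0,0,0,3,0,0,0,0,0,3,0,0,0,0,0,3,0,0,0,0,0,3,0,0,0,0,0,2,0,0,0,0,0,1,0,0,0,0,0,0,0,0,0,0,0,0]

```text
time_s: 24.52
ee_pos: [0.5836, 0.0539, 0.0536]
tcp_rot: [2.768, 1.486, 0.001]
contact_force: [0.1, -0.8, 5.0]
width: 0.0135
```

>>> play_rows:
  commands: [0,0,0,0,0,2,0,0,0,0,0,3,0,0,0,0,0,3,0,0,0,0,0,3,0,0,0,0,0,3,0,0,0,0,0,3,0,0,0,0,0,2,0,0,0,0,0,1,0,0,0,0,0,0,0,0,0,0,0,0]

```text
time_s: 25.35
ee_pos: [0.5838, 0.0538, 0.0536]
tcp_rot: [2.983, 0.983, 0.001]
contact_force: [-0.2, -2.0, 5.5]
width: 0.0135
```

>>> play_rows:
  commands: [0,0,0,0,0,0,0,0,0,0,0,0,0,0,0,0,0,0,0,0,0,0,0,0]

```text
time_s: 25.68
ee_pos: [0.5838, 0.0538, 0.0536]
tcp_rot: [2.983, 0.983, 0.001]
contact_force: [0.0, -1.1, 5.3]
width: 0.0135
```

```bash
cat > fin.py <<'E'
from h import *
from scipy.optimize import least_squares
delta((.5833,.0540,.054)); s=r.read_state(); print(s['wrist_torque'],s['qpos'].round(3))
c=snap('scene','s20.png'); crop('s20.png',200,140,290,220,8,'s20c.png')
E
python3 fin.py
```

```text
pos [0.5838 0.0538 0.0536] jaw yaw deg -53.52 zax [ 9.e-04 -2.e-04 -1.e+00] w 0.0135 F [ 0.  -1.1  5.3] t 25.6833
delta tool cm [-0.02 -0.04 -0.04]
[-0.03771809  0.24667929  0.00226277] [ 0.092  0.295 -0.224  1.051 -0.     2.597]
```

View pics/s20c.png

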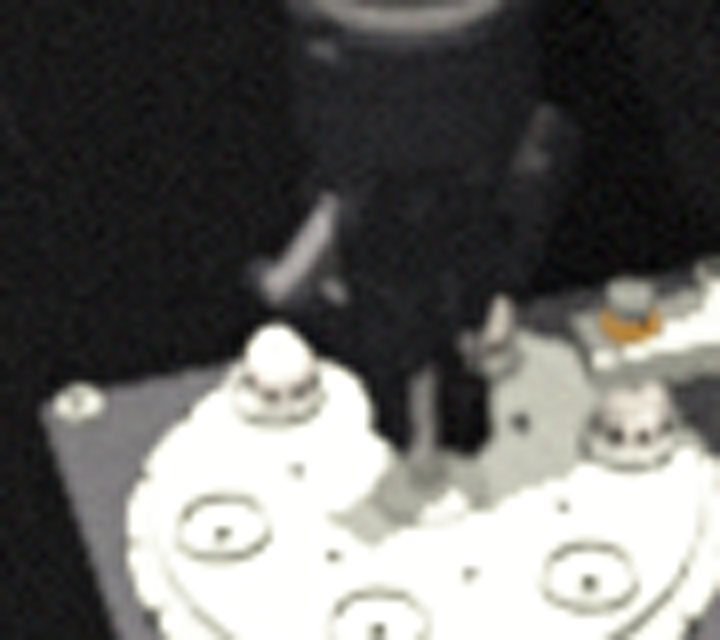

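```bash
python3 - <<'E'
from h import *
crop('s20.png',60,170,200,290,4,'s20m.png'); r.finish_job(); print('done')
E
```

```text
the job is handed in; nothing more can be done
done
```

View pics/s20m.png

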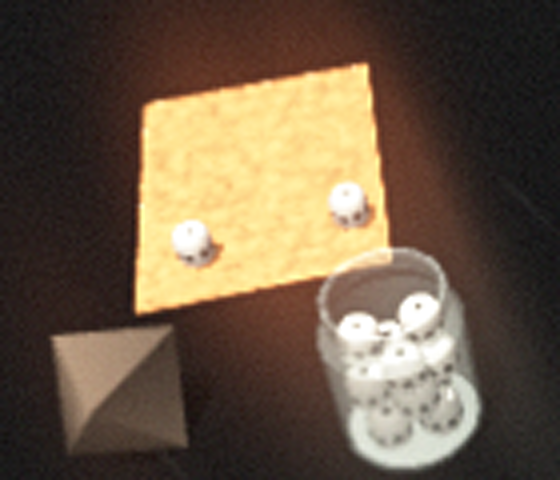

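I placed three hubs in nests 1, 2 and 3, gripped the bar knob and turned the dial clockwise three clicks. I handed the job in at 25.7 s, still gripping the knob at 40 N.

- **Dial:** The jaw angle went from 6.5° to −53.5°, which is 60.0°. In the last picture the nest marks lie where they did before the turn, as they should after 60°. The torque about the dial axis read about zero.
- **Hubs in the nests:** The hub from nest 1 stands upright under the punch, and the hub from nest 3 also looks seated and upright. The hub from nest 2 is partly hidden by the gripper in the last picture. It looked seated and upright after the first click.
- **Mat and bystanders:** The other two hubs are still on the mat, and the jar and octahedron have not moved. I didn't check the mallet or lattice base again, but the arm never went near them after it left its start pose.
- **One disagreement:** When the fingers closed, the knob pulled them about 3 mm to its true centre with a force of about 10 N. The scene-camera fit had put the axis 2–3 mm short in x. I shifted the tool 3 mm to relieve this before turning.

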